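Load the vial carrier into its dock past the gravity catch

TASK

Load the vial carrier into its dock: set it down level in the flared mouth of the dock, slide it in along the bench so that its own front edge lifts the hinged catch, and go on gently until it presses lightly but clearly on the sprung bumper at the far end and the catch has dropped behind it. Then, still holding the handle, draw the carrier gently back until it bears clearly on the dropped catch, to prove that the catch holds, and let go with the carrier resting there. Never touch the catch with the gripper, force or tip nothing, and leave the other things on the bench alone.

Things in the scene. Friction and masses are not known exactly. Their poses are not given: they have to be found in the camera images.
- carrier: Loose grey vial carrier, about 0.4 kg, alike at both ends (either may lead). Base 122 (its x) x 76 (y) x 14 mm; origin at the centre of its underside, z up. An upright handle stands in the middle. Four fixed capped vials, 25 mm across, tops 72 mm up, centred at x +-47, y +-13 mm, before and behind the handle. The base's strips beyond |y| = 26 mm are bare; the catch rides on one.
- handle (a point): Grasp point of the carrier's handle, on its middle, 62 mm above the underside. An upright blade with a black grip 12 mm thick (carrier x) x 40 mm wide (y), from 52 to 76 mm above the underside. Between its faces and the vials 28 mm are free in front and behind, so fingers there must not open far; at its narrow y ends there is open room.
- dock: Fixed: two aluminium guide rails on the bench, 20 mm high, 79 mm apart inside (carrier play 1.5 mm a side); no floor, the carrier slides on the bench. Origin at bench height, mid-lane, below the dropped catch's locking face; x points along the lane inward, y to the left rail. Straight from x = -25 to 163 mm; before that the mouth flares back to x = -65 mm, to about 105 mm wide.
- mouth (a point): Point of the dock at bench height, on the lane's centre line, 109 mm before the locking face (dock x = -109 mm). A carrier set down with its origin here and its x along the dock's has its nose in the flare and does not touch the catch yet.
- catch_face (a point): Centre of the dropped catch's upright locking face (dock x = 0, y = 33.5, z = 9 mm; fixed to the dock). The face reaches from 4 to 15 mm above the bench and looks inward. The carrier's rear edge bears on it when the carrier's origin is at dock x = 61 mm; it does not yield.
- catch (a joint): Hinge angle of the catch: 0 = dropped on its rest, grows as its tip rises. Pin on the left rail at dock x = -36 mm, 28 mm up (bracket 36 mm high); the bar slopes down and inward to its tip. The carrier's front edge meets it at carrier x of about -84 mm and lifts it some 0.35 rad with 1 to 3 N; it falls by its weight once the rear edge is past, at carrier x = 61 mm (dock frame).
- catch_bar: The catch itself, a steel bar 9 mm thick, 36 mm long, with a blunt tip; origin on its hinge pin, x inward when dropped.
- bumper (a joint): Travel in m of the sprung rubber bumper (34 mm wide) on the adjustable end stop, a dark cross block with thumb screw, 30 mm high. 0 = free, 3 mm = hard stop, 10 N per mm. The stop is set anew each time and its place is not measured: the carrier meets it with its origin at dock x = 65 to 83 mm, to be felt. A light but clear press is 4 to 10 N over the 1 to 5 N of sliding friction.
- beaker: Clear beaker, 71 mm across, 86 mm high, a bystander behind the carrier's starting place; origin at the centre of its underside.
- vial: Small capped glass bottle, 41 mm across, 75 mm high, a bystander at the left front of the dock; origin at the centre of its underside.
- timer: Flat bench timer, 66 x 64 x 18 mm, a bystander to the right of the dock's far end; origin at the centre of its underside.

How it is judged:
By the outcome, as a careful person would: the job done as asked, in the order asked, and still so for the second after the job is handed in, with the robot touching nothing.
It also fails if it takes over 72 s, if anything falls off the work surface, if the arm or the gripper's body presses on something with over 40 N, if the wrist force passes 120 N, or if a joint passes its speed limit or range.

ROBOT

A 7-joint arm with a two-finger parallel gripper is mounted at the origin on a cart in front of the work surface, level with it; the furniture and walls round the work are solid. World frame = base frame: x ahead of the robot, y to its left, z up, the work surface at z = 0. Lengths are in m, angles in degrees, forces in N, time in s.
With the tool pointing down it reaches from about 0.425 to 0.875 m from the base axis. Payload 4.7 kg.
Tool frame: the origin (TCP) lies at the very end of the fingers, on their centre line; the grasp point (between the pads) lies 19 mm behind it; z points along the fingers, y is the direction in which the jaws open and shut (so a half turn about z gives the same grasp; the last joint's range is limited). The gripper opens to 87 mm and grips with 3 to 60 N. Pads are 19 mm wide; open, the fingers measure 117 mm over their backs; the gripper's body (75 mm by 190 mm) begins 51 mm behind the grasp point.
Start: joints at [69.907, 18.392, -4.016, 83.108, 1.295, 78.541, -3.26], TCP at [0.232, -0.607, 0.223] pointing down, gripper open.
Joint ranges: [-163.93, 163.93], [-17.29, 119.83], [-79.2, 71.16], [3.27, 140.29], [-89.18, 269.18], [5.43, 117.66], [-154.24, 154.24]. Speed limits (degrees/s): [147.25, 147.25, 180, 180, 180, 180, 180].

INTERFACE

Orientations are given as [roll, pitch, yaw] about the fixed x, y, z axes, in that order (R = Rz(yaw) Ry(pitch) Rx(roll)).
In Python, from cell import env gives the robot as it stands.
- The arm moves only by the tool servo_tool, never from a script. Its argument "increments" is a list that holds one entry, the list of rows, each a list of 7 numbers: the shift along the tool's x, y, z in m, then the turn, a rotation vector about the tool's x, y, z in degrees, then the opening, from -1 (shut) to 1 (fully open). In form: [[[dx, dy, dz, rx, ry, rz, fingers], ...]]. A call has 1 to 20 rows; each row is the pose to reach, as a shift and turn from the pose commanded when the call began, along the tool's axes at that moment; what a row does not reach only later rows make up. A row lasts 1/10 s, in which the tool goes at most 50 mm and 8.59 degrees, less where a joint would pass 70% of its speed; a pose out of reach is approached as far as the arm can. A call with a gripper value outside its range is refused whole. The fingers move at their own pace and stop on an object; "squeeze" is the grip in N (left out, the last holds). Time passes only in rows, so rows that repeat a pose let the fingers close. It gives the time, the measured TCP pose, the force and the opening at its end, in the units of the state.
- env.get_obs(): the state, without advancing time (a new reading comes with each control period).
- env.read_camera(name): name is "scene" or "top" or "wrist"; returns a dict with "frame" (384x512x3 uint8, blue, green, red), "intrinsics" (3x3 intrinsics, pixels), "D" ([k1, k2, p1, p2, k3] as OpenCV has them; the pictures are not rectified), "rvec" (rotation vector, rad) and "tvec" (3), from world to camera coordinates, as OpenCV has them. Camera axes: x right, y down, z forward; pixel columns grow to the right and rows downward; lengths in m; the calibration is good to about 2 mm. A picture is of the moment at which its call begins. There is no depth.
- env.sign_off(): hands the job in, once; it reports no verdict.
The state is a dict: "time_s": time; "qpos": joint angles; "joint_velocities": joint speeds; "effort": joint torques, N m; "tool_pos": TCP position; "tool_rot": TCP orientation; "force": force on the tool from outside, world axes, zero at the start; "wrist_torque": the same for the moment, N m; "grip_width": finger opening in m.
Only numpy, scipy, OpenCV 4.12 (cv2) and the standard library are available. Lean on these libraries where they do the work, as an engineer would, in place of code of your own. Each camera call takes 0.05 s, during which the arm holds its last target.

## Working session

There is one attempt and no reset: what is moved stays moved. The work goes in short steps, Python scripts to look and compute and a tool call to move; the robot and the scene stay as the last step left them, time stands still between calls to the robot, and variables do not carry over. Pictures are saved under pics/ and viewed, and the job is handed in when it is done.

Besides the shell and the picture viewer there is one more tool, called after "Call:" as name([rows], argument=value, ...), one row to a line, values as JSON. servo_tool: Moves the arm, as the interface text tells. Its arguments: {"type":"object","properties":{"increments":{"type":"array","items":{"type":"array","items":{"type":"array","items":{"type":"number"}}}},"squeeze":{"type":"number"}},"required":["increments"]}

```bash
mkdir -p pics; ls; python3 - <<'E'
from cell import env
import cv2
o=env.get_obs()
for k,v in o.items(): print(k,v)
for n in ["scene","top","wrist"]:
    c=env.read_camera(n); cv2.imwrite(f"pics/{n}0.png",c["frame"])
    print(n,c["intrinsics"],c["D"],c["rvec"],c["tvec"])
E
```

```text
pics
time_s 0.0
qpos [69.90662533 18.44032092 -4.01485095 83.17212553  1.29653039 78.54102088
 -3.25874362]
joint_velocities [ 0.0560531  -0.08921504 -0.17569018  0.06903228  0.05091702  0.09757288
  0.08351935]
effort [-2.88895499e-04 -4.91295254e+01 -4.04369496e-01 -3.12530100e+01
 -6.40480220e-02  4.38670255e-02  2.12813875e-04]
tool_pos [ 0.2316395  -0.60675393  0.22147146]
tool_rot [-1.79891854e+02  7.32322084e-03  2.09039858e+01]
force [ 0.06285796  0.92294061 -0.49445182]
wrist_torque [ 0.04746177 -0.01078927  0.01129516]
grip_width 0.08718567255757001
scene [[346.95133108   0.         255.53117533]
 [  0.         346.95133108 186.57995596]
 [  0.           0.           1.        ]] [-0.00035633  0.          0.          0.          0.        ] [ 1.0372736  -2.52805886  0.90745421] [0.3792537  0.32664031 0.66632348]
top [[490.07049588   0.         255.41657238]
 [  0.         490.07049588 191.17574099]
 [  0.           0.           1.        ]] [-0.21385935  0.          0.          0.          0.        ] [ 2.14549792 -2.13871149  0.14865499] [-0.01026459  0.54189057  1.33069598]
wrist [[331.44014643   0.         255.20302746]
 [  0.         331.44014643 192.02496091]
 [  0.           0.           1.        ]] [-0.03321581  0.          0.          0.          0.        ] [-2.40146975  1.65367151  0.22239626] [-0.64975992 -0.03173782  0.38976641]
```

View pics/scene0.png

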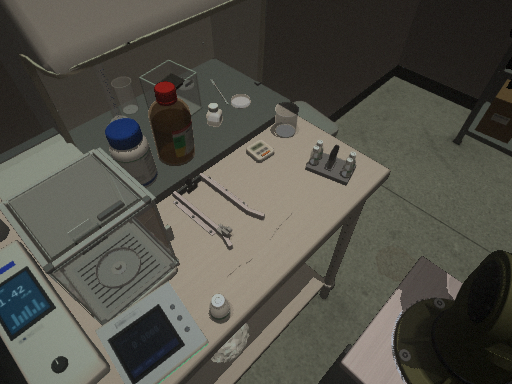

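View pics/top0.png

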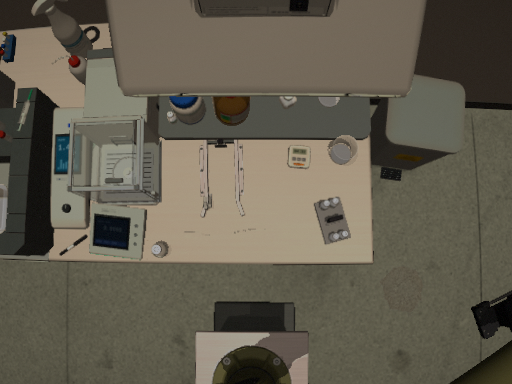

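View pics/wrist0.png

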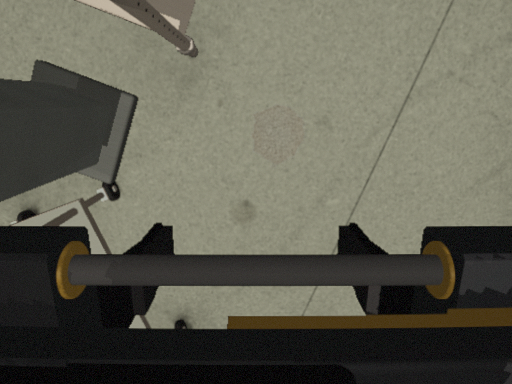

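The top view shows the carrier at about (332,220), and the dock from (205,210) to (220,143) with its mouth towards the robot. The beaker is at (342,150), the timer at (299,157) and the vial at (160,249). I'll zoom in to measure.

```bash
cat > h.py <<'E'
import cv2,numpy as np
from cell import env
def ray(c,px,z):
    px=np.asarray(px,float).reshape(-1,1,2)
    n=cv2.undistortPoints(px,c["intrinsics"],np.array(c["D"])).reshape(-1,2)
    R=cv2.Rodrigues(np.array(c["rvec"]))[0];t=np.array(c["tvec"]).reshape(3)
    o=-R.T@t; d=np.c_[n,np.ones(len(n))]@R
    return o+d*((z-o[2])/d[:,2])[:,None]
def proj(c,P):
    return cv2.projectPoints(np.asarray(P,float).reshape(-1,1,3),np.array(c["rvec"]),np.array(c["tvec"]),c["intrinsics"],np.array(c["D"]))[0].reshape(-1,2)
def crop(f,x0,y0,x1,y1,s,name):
    cv2.imwrite("pics/"+name,cv2.resize(f[y0:y1,x0:x1],None,fx=s,fy=s,interpolation=cv2.INTER_CUBIC))
E
python3 - <<'E'
from h import *
f=cv2.imread("pics/top0.png")
crop(f,180,130,260,225,6,"t_dock.png"); crop(f,280,130,380,255,4,"t_car.png")
f=cv2.imread("pics/scene0.png")
crop(f,165,165,275,255,6,"s_dock.png"); crop(f,240,90,370,190,6,"s_car.png")
E
```

```text
(no output)
```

View pics/t_dock.png

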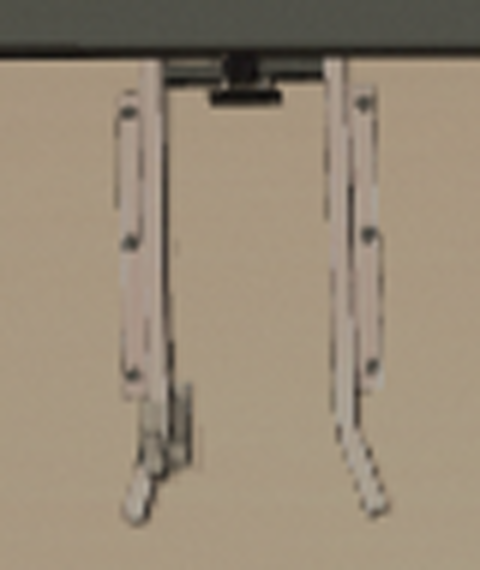

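View pics/t_car.png

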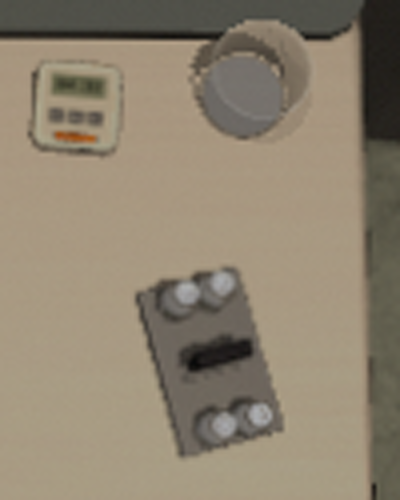

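View pics/s_dock.png

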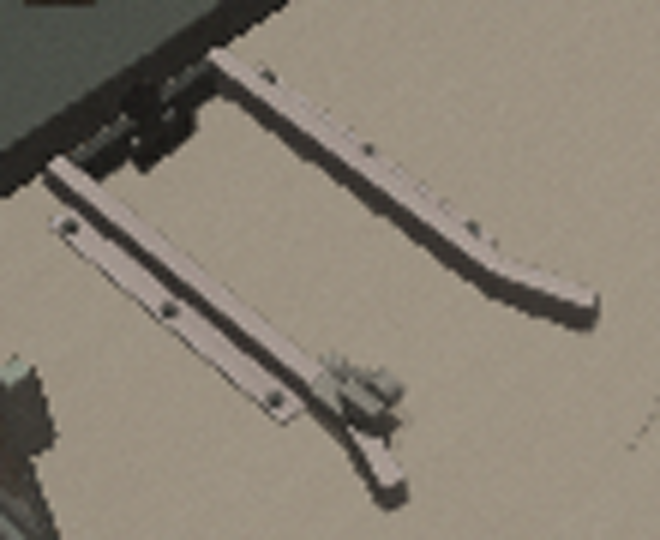

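```bash
cat > m1.py <<'E'
from h import *
c=env.read_camera("top"); f=c["frame"]
def full(p,x0,y0,s): return (np.array(p,float)+.5)/s-.5+[x0,y0]
# dock
for nm,p,z in [("Lfar",(163,62),.02),("Lbend",(169,430),.02),("Rfar",(327,62),.02),("Rbend",(337,430),.02),("bumperfront",(245,104),.015)]:
    print(nm,ray(c,full(p,180,130,6),z)[0].round(4))
# carrier
g=cv2.cvtColor(f,cv2.COLOR_BGR2GRAY)
roi=np.zeros_like(g);roi[190:250,310:355]=1
for nm,m,z in [("caps",(g>165),.072),("grip",(g<50),.076)]:
    m=(m&(roi>0)).astype(np.uint8)
    if nm=="caps":
        hsv=cv2.cvtColor(f,cv2.COLOR_BGR2HSV); m=m&(hsv[...,1]<30).astype(np.uint8)
    n,l,s,ce=cv2.connectedComponentsWithStats(m)
    for i in range(1,n):
        if s[i,4]>3: print(nm,s[i],ce[i].round(2),ray(c,ce[i],z)[0].round(4))
E
python3 m1.py
```

```text
Lfar [0.6945 0.1331 0.02  ]
Lbend [0.5156 0.1267 0.02  ]
Rfar [0.6944 0.0538 0.02  ]
Rbend [0.5158 0.0472 0.02  ]
bumperfront [0.6748 0.0935 0.015 ]
caps [325 201   3   2   4] [326.  201.5] [ 0.5092 -0.2016  0.072 ]
caps [344 232   1   4   4] [344.  233.5] [ 0.4216 -0.2497  0.072 ]
grip [326 215  17   8  82] [334.1  218.17] [ 0.4631 -0.2226  0.076 ]
```

View pics/s_car.png

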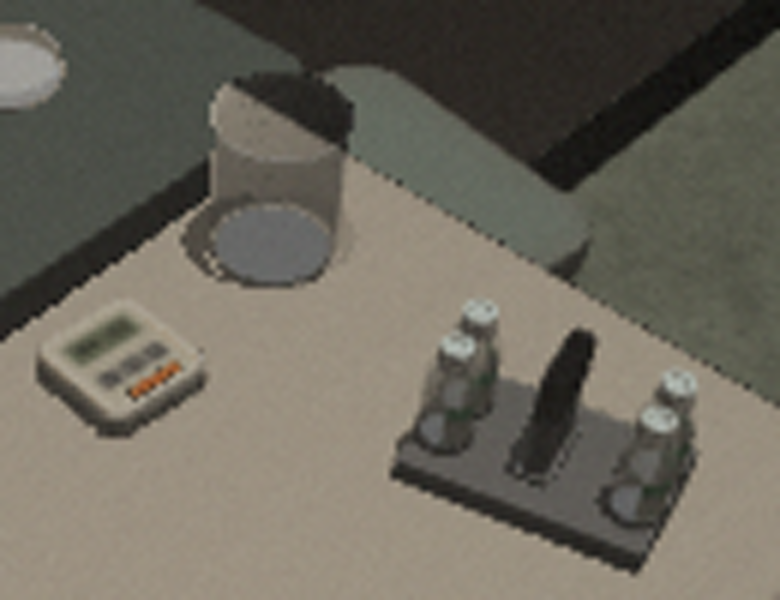

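The scene crop shows the carrier standing level. Its black handle blade is upright, with two capped vials at each end. Next I'll get the carrier pose from the cap centres, the wrist camera mounting, and the clearance to the shelf bottles.

```bash
python3 - <<'E'
from h import *
c=env.read_camera("top"); w=env.read_camera("wrist"); s=env.read_camera("scene")
def full(p,x0,y0,k): return (np.array(p,float)+.5)/k-.5+[x0,y0]
t=ray(c,full([(187,293),(222,284),(221,425),(259,413)],280,130,4),.072)
u=ray(s,full([(457,347),(480,310),(657,419),(679,382)],240,90,6),.072)
for k in (t,u):
    print(k.round(4)); print("centre",k.mean(0).round(4)); d=k[:2].mean(0)-k[2:].mean(0); print(np.linalg.norm(d),np.degrees(np.arctan2(d[1],d[0])))
R=cv2.Rodrigues(np.array(w["rvec"]))[0]; C=-R.T@np.array(w["tvec"]).reshape(3)
o=env.get_obs(); y=np.radians(o["tool_rot"][2]); Rt=np.array([[np.cos(y),np.sin(y),0],[np.sin(y),-np.cos(y),0],[0,0,-1]])
print("cam in tool",Rt.T@(C-o["tool_pos"]),"axes",(Rt.T@R.T).round(3))
print("brown front",ray(c,(232,123),0.0),ray(c,(232,123),.05), "shelf edge",ray(c,(222,139),0))
print("vial/timer/beaker",ray(c,[(160,250),(299,157),(341,152)],0))
E
```

```text
[[ 0.5054 -0.2026  0.072 ]
 [ 0.5116 -0.2268  0.072 ]
 [ 0.4153 -0.2246  0.072 ]
 [ 0.4233 -0.2508  0.072 ]]
centre [ 0.4639 -0.2262  0.072 ]
0.09210326420884685 14.443477002476044
[[ 0.5073 -0.2036  0.072 ]
 [ 0.5149 -0.2299  0.072 ]
 [ 0.4176 -0.229   0.072 ]
 [ 0.4238 -0.2546  0.072 ]]
centre [ 0.4659 -0.2293  0.072 ]
0.09381247799352342 15.497438096725594
cam in tool [ 0.07137694  0.00057742 -0.16166542] axes [[-0.    -0.965 -0.262]
 [ 1.    -0.    -0.001]
 [ 0.001 -0.262  0.965]]
brown front [[0.75106134 0.06166733 0.        ]] [[0.73642068 0.05877218 0.05      ]] shelf edge [[0.70229276 0.09042691 0.        ]]
vial/timer/beaker [[ 0.37673432  0.26442448  0.        ]
 [ 0.6487351  -0.13486446  0.        ]
 [ 0.66450926 -0.25875212  0.        ]]
```

Call:
servo_tool([
  [[0.03,-0.023,0,0,0,0.5,0.6],[0.06,-0.046,0,0,0,1,0.6],[0.09,-0.069,0,0,0,1.5,0.6],[0.12,-0.092,0,0,0,2,0.6],[0.15,-0.115,0,0,0,2.5,0.6],[0.18,-0.138,0,0,0,3,0.6],[0.21,-0.161,0,0,0,3.5,0.6],[0.24,-0.184,0,0,0,4,0.6],[0.27,-0.207,0,0,0,4.5,0.6],[0.3,-0.23,0,0,0,5,0.6],[0.33,-0.253,0,0,0,5.5,0.6],[0.353,-0.27,0,0,0,5.9,0.6],[0.353,-0.27,0,0,0,5.9,0.6],[0.353,-0.27,0,0,0,5.9,0.6],[0.353,-0.27,0,0,0,5.9,0.6]],
])

```text
time_s: 1.85
tool_pos: [0.4646, -0.2303, 0.2225]
tool_rot: [180.0, 0.0, 14.9]
force: [-0.1, -0.6, -1.0]
grip_width: 0.0693
```

```bash
python3 - <<'E'
from h import *
o=env.get_obs(); print(o["tool_pos"],o["tool_rot"],o["qpos"],o["grip_width"],o["force"],o["time_s"])
w=env.read_camera("wrist"); cv2.imwrite("pics/w1.png",w["frame"])
E
```

```text
[ 0.46463075 -0.2303431   0.22249804] [1.79971874e+02 3.29759329e-02 1.48978000e+01] [ 44.97831915   3.42718893 -22.33949286 100.9373908    1.38612755
  75.90504144 -52.76516417] 0.06931401787032333 [-0.10232481 -0.64186275 -0.95024777] 1.85
```

View pics/w1.png

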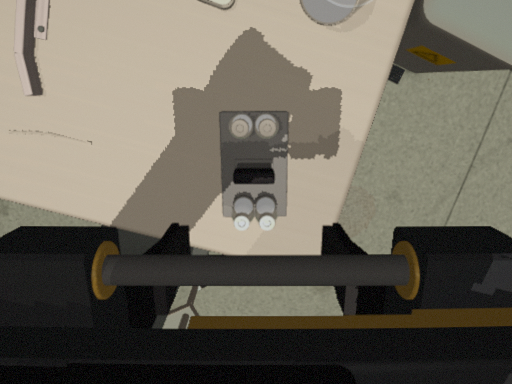

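The wrist view shows the carrier upright and aligned with the tool. Its base spans (219,111) to (288,216), the grip is at (254,176), and the caps are near rows 126 and 223.

```bash
python3 - <<'E'
from h import *
w=env.read_camera("wrist"); f=w["frame"]
crop(f,205,100,305,240,4,"w1z.png")
g=cv2.cvtColor(f,cv2.COLOR_BGR2GRAY)
m=(g[160:192,225:282]<22).astype(np.uint8)
n,l,s,ce=cv2.connectedComponentsWithStats(m)
i=1+s[1:,4].argmax(); print(s[i]+[225,160,0,0,0])
p=ray(w,[(219,111),(288,111),(221,216),(287.5,216)],.014);print(p.round(4),p.mean(0))
caps=ray(w,[(241,122),(267,122),(241.5,223),(267,223)],.072);print(caps.round(4),caps.mean(0))
E
```

```text
[234 168  39  15 370]
[[ 0.5147 -0.1772  0.014 ]
 [ 0.534  -0.2498  0.014 ]
 [ 0.3978 -0.2071  0.014 ]
 [ 0.4179 -0.2831  0.014 ]] [ 0.46608657 -0.2292971   0.014     ]
[[ 0.5133 -0.2047  0.072 ]
 [ 0.5194 -0.2279  0.072 ]
 [ 0.4171 -0.2296  0.072 ]
 [ 0.4237 -0.2543  0.072 ]] [ 0.46835993 -0.22912749  0.072     ]
```

View pics/w1z.png

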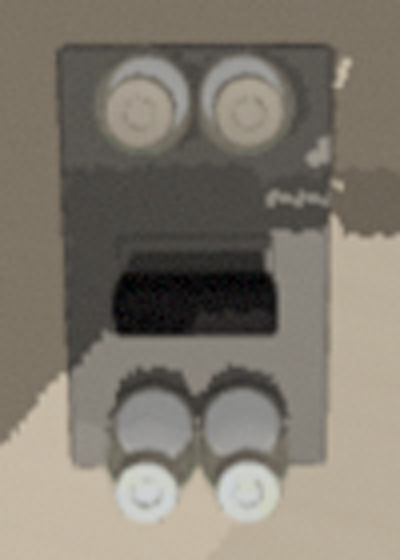

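```bash
python3 - <<'E'
from h import *
w=env.read_camera("wrist")
for p,z in (([(219.4,111.2),(288.1,111.2),(222.9,216.1),(286.1,216.1)],.014),([(239.7,128.1),(267.2,128.1),(241.6,222.9),(266.7,222.9)],.072)):
    k=ray(w,p,z); d=k[:2].mean(0)-k[2:].mean(0); e=k[0]+k[2]-k[1]-k[3]
    print(k.mean(0).round(4),np.linalg.norm(d),np.degrees(np.arctan2(d[1],d[0])),np.linalg.norm(e)/2,np.degrees(np.arctan2(-e[0],e[1])))
# grip: top face z .076, black rows: near edge 183ish
k=ray(w,[(233.5,168),(273.5,168),(233.5,183.2),(273.5,183.2)],.076);print(k.round(4))
k=ray(w,[(253.5,168),(253.5,183.2)],.076);print(k.round(4))
E
```

```text
[ 0.466  -0.2295  0.014 ] 0.12065655394031588 15.199608898600895 0.07473697639153867 14.835817736144895
[ 0.4657 -0.2295  0.072 ] 0.09362889314515842 15.193788648865988 0.02535650540154037 14.835159897264168
[[ 0.4703 -0.2084  0.076 ]
 [ 0.48   -0.245   0.076 ]
 [ 0.456  -0.2119  0.076 ]
 [ 0.4658 -0.249   0.076 ]]
[[ 0.4752 -0.2267  0.076 ]
 [ 0.4609 -0.2304  0.076 ]]
```

Call:
servo_tool([
  [[0.0015,-0.0004,0.03,0,0,0,0.6],[0.0015,-0.0004,0.06,0,0,0,0.6],[0.0015,-0.0004,0.09,0,0,0,0.6],[0.0015,-0.0004,0.12,0,0,0,0.6],[0.0015,-0.0004,0.145,0,0,0,0.6],[0.0015,-0.0004,0.165,0,0,0,0.6],[0.0015,-0.0004,0.178,0,0,0,0.6],[0.0015,-0.0004,0.178,0,0,0,0.6],[0.0015,-0.0004,0.178,0,0,0,0.6],[0.0015,-0.0004,0.178,0,0,0,0.2],[0.0015,-0.0004,0.178,0,0,0,0],[0.0015,-0.0004,0.178,0,0,0,-0.4],[0.0015,-0.0004,0.178,0,0,0,-0.4],[0.0015,-0.0004,0.178,0,0,0,-0.4],[0.0015,-0.0004,0.178,0,0,0,-0.4]],
], squeeze=40)

```text
time_s: 3.5
tool_pos: [0.4668, -0.2283, 0.0448]
tool_rot: [180.0, -0.0, 15.0]
force: [-0.1, 0.9, 1.8]
grip_width: 0.0396
```

```bash
python3 - <<'E'
from h import *
o=env.get_obs(); print(o["tool_pos"],o["tool_rot"],o["grip_width"],o["force"],o["time_s"])
for n in("wrist","scene"):
  w=env.read_camera(n); cv2.imwrite(f"pics/{n}2.png",w["frame"])
crop(w["frame"],270,90,400,200,5,"s2.png")
E
```

```text
[ 0.46677661 -0.22833857  0.04481052] [ 1.79983672e+02 -4.88756048e-03  1.50059289e+01] 0.03956253929470308 [-0.05168239  0.89767173  1.78384244] 3.5
```

View pics/wrist2.png

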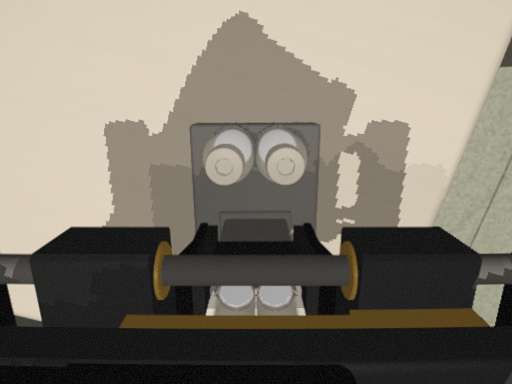

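View pics/s2.png

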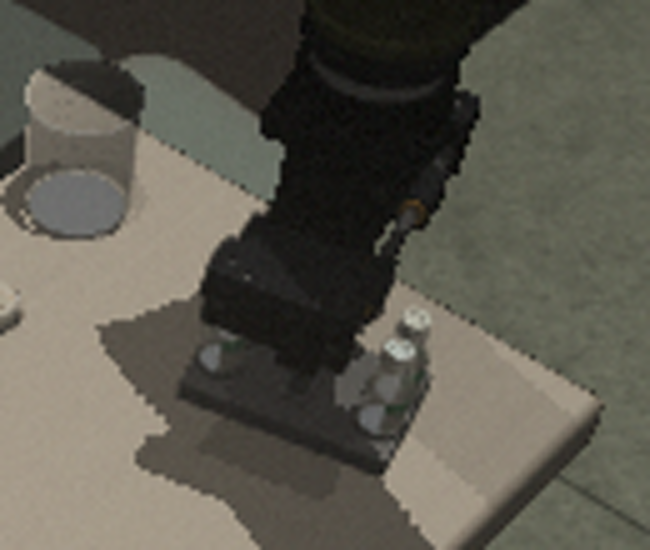

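The handle is held at 39.6 mm opening, and the carrier is undisturbed. I'll lift it and check.

Call:
servo_tool([
  [[0,0,-0.008,0,0,0,-0.4],[0,0,-0.02,0,0,0,-0.4],[0,0,-0.04,0,0,0,-0.4],[0,0,-0.06,0,0,0,-0.4],[0,0,-0.075,0,0,0,-0.4],[0,0,-0.075,0,0,0,-0.4],[0,0,-0.075,0,0,0,-0.4]],
])

```text
time_s: 4.3
tool_pos: [0.4664, -0.2283, 0.1195]
tool_rot: [180.0, 0.0, 15.0]
force: [0.4, -0.1, -5.0]
grip_width: 0.0395
```

Call:
servo_tool([
  [[0.002,-0.015,0,0,0,0.6,-0.4],[0.006,-0.04,0,0,0,1.7,-0.4],[0.01,-0.07,0,0,0,2.9,-0.4],[0.015,-0.1,0,0,0,4.1,-0.4],[0.02,-0.13,0,0,0,5.4,-0.4],[0.024,-0.16,0,0,0,6.6,-0.4],[0.029,-0.19,0,0,0,7.9,-0.4],[0.033,-0.22,0,0,0,9.1,-0.4],[0.038,-0.25,0,0,0,10.4,-0.4],[0.042,-0.28,0,0,0,11.6,-0.4],[0.046,-0.3,0,0,0,12.5,-0.4],[0.047,-0.311,0,0,0,12.9,-0.4],[0.047,-0.311,0,0,0,12.9,-0.4],[0.047,-0.311,0,0,0,12.9,-0.4],[0.047,-0.311,0,0,0,12.9,-0.4]],
])

```text
time_s: 5.8
tool_pos: [0.4313, 0.0831, 0.1191]
tool_rot: [180.0, 0.1, 2.0]
force: [0.2, -0.6, -4.7]
grip_width: 0.0397
```

```bash
python3 - <<'E'
from h import *
o=env.get_obs(); print(o["tool_pos"],o["tool_rot"],o["grip_width"],o["force"],o["wrist_torque"],o["qpos"],o["time_s"])
for n in("wrist","scene","top"):
  w=env.read_camera(n); cv2.imwrite(f"pics/{n}3.png",w["frame"])
  if n=="scene": crop(w["frame"],165,145,295,255,5,"s3.png")
E
```

```text
[0.43133631 0.08306194 0.11905921] [1.79975221e+02 5.36554500e-02 2.01977924e+00] 0.03967774213974859 [ 0.21069547 -0.59935427 -4.65415181] [0.00583322 0.01739254 0.05888431] [  26.83173336   -1.53352938  -40.20020564  117.75352141   -1.09080918
   63.47953248 -100.85046431] 5.8
```

View pics/wrist3.png

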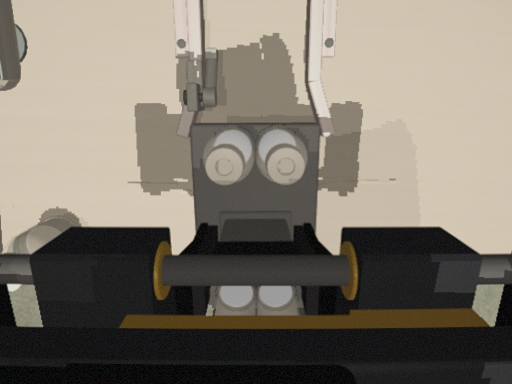

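View pics/s3.png

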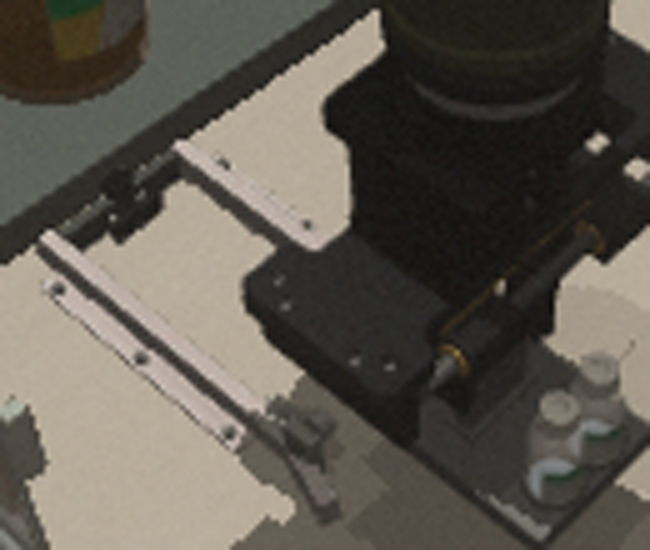

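Carrier held rigidly (same pixels in the wrist view as before the lift). The dock mouth is visible ahead: catch near (200,90), rail bends near rows 78–85.

```bash
python3 - <<'E'
from h import *
f=cv2.imread("pics/wrist3.png"); crop(f,165,0,345,140,4,"w3z.png")
E
```

```text
(no output)
```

View pics/w3z.png

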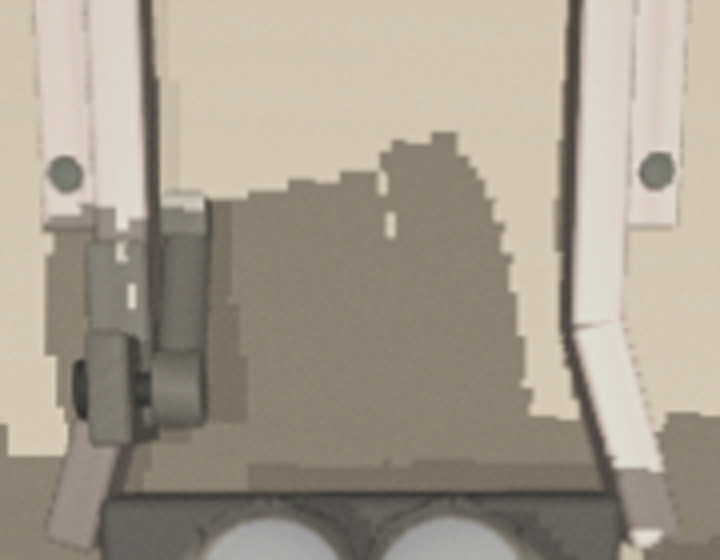

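```bash
python3 - <<'E'
from h import *
w=env.read_camera("wrist")
F=lambda p:(np.array(p,float)+.5)/4-.5+[165,0]
L=ray(w,F([(141,2),(147,205)]),.02);R=ray(w,F([(582,2),(575,324)]),.02)
for k in(L,R): d=k[0]-k[1];print(k.round(4),np.degrees(np.arctan2(d[1],d[0])))
Lb=ray(w,F([(154,2),(160,180)]),0);Rb=ray(w,F([(567,100),(563,280)]),0);print("bot",Lb.round(4),Rb.round(4))
print("catch tip",ray(w,F([(185,195)]),.015),ray(w,F([(185,210)]),.015),"flare end R",ray(w,F([(650,535)]),.02), "bearing plates",ray(w,F([(652,226),(68,228)]),.005))
c=env.read_camera("top")
f=lambda p:(np.array(p,float)+.5)/6-.5+[180,130]
print("top bumper front",ray(c,f([(212,104),(280,104)]),.022).round(4))
E
```

```text
[[0.5726 0.1272 0.02  ]
 [0.5385 0.1262 0.02  ]] 1.6893551698638893
[[0.5754 0.0486 0.02  ]
 [0.5203 0.0459 0.02  ]] 2.8185302819111753
bot [[0.578  0.1279 0.    ]
 [0.546  0.1267 0.    ]] [[0.5634 0.0474 0.    ]
 [0.53   0.0459 0.    ]]
catch tip [[0.54120047 0.11983676 0.015     ]] [[0.53855616 0.11982671 0.015     ]] flare end R [[0.48164691 0.02828492 0.02      ]] bearing plates [[0.54023808 0.02986495 0.005     ]
 [0.53588066 0.14401842 0.005     ]]
top bumper front [[0.6731 0.1088 0.022 ]
 [0.6731 0.076  0.022 ]]
```

```bash
python3 - <<'E'
from h import *
w=env.read_camera("wrist"); o=env.get_obs()
F=lambda p:(np.array(p,float)+.5)/4-.5+[165,0]
k=ray(w,F([(103,493),(620,493)]),.0142+o["tool_pos"][2]-.0446);print(k.round(4),k.mean(0).round(4)); d=k[0]-k[1]; print(np.linalg.norm(d),np.degrees(np.arctan2(-d[0],d[1])))
kk=ray(w,[(225,166),(286,166)],.072+o["tool_pos"][2]-.0446);print(kk,kk.mean(0))
print(o["tool_pos"])
E
```

```text
[[0.4905 0.1222 0.0891]
 [0.4932 0.0485 0.0891]] [0.4919 0.0854 0.0891]
0.07372595619066875 2.0268858987847427
[[0.47735105 0.09721843 0.14690388]
 [0.4782387  0.07210898 0.14690388]] [0.47779488 0.0846637  0.14690388]
[0.43159369 0.08387222 0.11950388]
```

Call:
servo_tool([
  [[0.003,0.001,0.015,0,0,0,-0.4],[0.003,0.001,0.03,0,0,0,-0.4],[0.003,0.001,0.045,0,0,0,-0.4],[0.003,0.001,0.06,0,0,0,-0.4],[0.003,0.001,0.068,0,0,0,-0.4],[0.003,0.001,0.072,0,0,0,-0.4],[0.003,0.001,0.0725,0,0,0,-0.4],[0.003,0.001,0.073,0,0,0,-0.4],[0.003,0.001,0.073,0,0,0,-0.4]],
])

```text
time_s: 7.0
tool_pos: [0.4352, 0.0834, 0.0471]
tool_rot: [180.0, -0.1, 2.1]
force: [0.3, 0.9, -4.2]
grip_width: 0.0395
```

Call:
servo_tool([
  [[0,0,0.0005,0,0,0,-0.4],[0,0,0.001,0,0,0,-0.4],[0,0,0.001,0,0,0,-0.4]],
])

```text
time_s: 7.3
tool_pos: [0.4346, 0.0833, 0.0456]
tool_rot: [180.0, -0.0, 2.1]
force: [-0.2, 0.0, -5.0]
grip_width: 0.0396
```

Call:
servo_tool([
  [[0,0,0.0005,0,0,0,-0.4],[0,0,0.0005,0,0,0,-0.4]],
])

```text
time_s: 7.5
tool_pos: [0.4345, 0.0833, 0.045]
tool_rot: [180.0, 0.0, 2.1]
force: [-1.0, 0.6, -4.1]
grip_width: 0.0396
```

Call:
servo_tool([
  [[0,0,0.0005,0,0,0,-0.4],[0,0,0.0005,0,0,0,-0.4]],
])

```text
time_s: 7.7
tool_pos: [0.4346, 0.0834, 0.0448]
tool_rot: [180.0, 0.0, 2.1]
force: [-2.2, -0.1, -0.7]
grip_width: 0.0394
```

```bash
python3 - <<'E'
from h import *
o=env.get_obs(); print(o["tool_pos"],o["tool_rot"],o["force"],o["wrist_torque"])
w=env.read_camera("wrist"); crop(w["frame"],100,0,420,240,2.5,"w4.png")
w=env.read_camera("scene"); crop(w["frame"],165,145,295,255,5,"s4.png")
E
```

```text
[0.43461238 0.08336435 0.04482326] [1.79982686e+02 1.00886881e-02 2.10249092e+00] [-2.19485536 -0.07011799 -0.74287529] [-0.03832874  0.45393119  0.04019221]
```

View pics/w4.png

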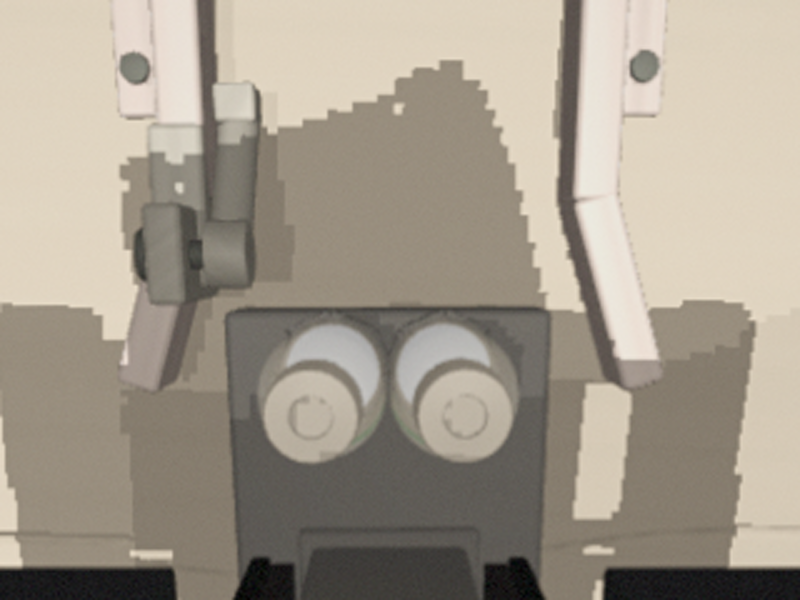

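View pics/s4.png

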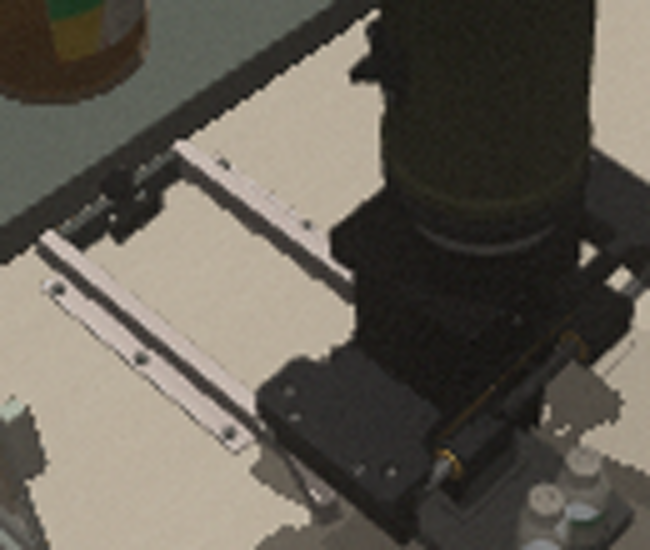

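```bash
python3 - <<'E'
from h import *
w=env.read_camera("wrist"); o=env.get_obs()
F=lambda p:(np.array(p,float)+.5)/2.5-.5+[100,0]
L=ray(w,F([(198,2),(203,122)]),.02);R=ray(w,F([(582,2),(574,198)]),.02)
CL=ray(w,F([(226,314),(238,560)]),.014);CR=ray(w,F([(549,314),(541,560)]),.014)
for k in(L,R,CL,CR): d=k[0]-k[1];print(k.round(4),np.degrees(np.arctan2(d[1],d[0])))
print("catch tip",ray(w,F([(235,84),(235,122)]),.015), 'flare',ray(w,F([(640,385)]),.02))
print(o["tool_pos"])
E
```

```text
[[0.5553 0.1261 0.02  ]
 [0.5323 0.1254 0.02  ]] 1.720160930875066
[[0.5582 0.0478 0.02  ]
 [0.5199 0.046  0.02  ]] 2.5852294204040027
[[0.4921 0.1221 0.014 ]
 [0.4322 0.12   0.014 ]] 2.017841194861866
[[0.4948 0.0482 0.014 ]
 [0.4349 0.045  0.014 ]] 3.056063175910801
catch tip [[0.54082037 0.11951133 0.015     ]
 [0.5331826  0.11955982 0.015     ]] flare [[0.48011146 0.02727993 0.02      ]]
[0.43458398 0.08336932 0.04480265]
```

Carrier is seated, mid-flare, within 0.6 mm of the lane line and parallel to it. Sliding in now.

Call:
servo_tool([
  [[0.002,0.0001,0,0,0,0,-0.4],[0.005,0.0002,0,0,0,0,-0.4],[0.008,0.0003,0,0,0,0,-0.4],[0.011,0.0004,0,0,0,0,-0.4],[0.014,0.0005,0,0,0,0,-0.4],[0.017,0.0005,0,0,0,0,-0.4],[0.02,0.0005,0,0,0,0,-0.4],[0.022,0.0005,0,0,0,0,-0.4]],
])

```text
time_s: 8.65
tool_pos: [0.4557, 0.0838, 0.0448]
tool_rot: [180.0, 0.1, 2.1]
force: [-6.3, -0.9, 7.5]
grip_width: 0.0392
```

Call:
servo_tool([
  [[0.002,0,0,0,0,0,-0.4],[0.004,0,0,0,0,0,-0.4],[0.006,0,0,0,0,0,-0.4],[0.008,0,0,0,0,0,-0.4],[0.01,0,0,0,0,0,-0.4],[0.012,0,0,0,0,0,-0.4]],
])

```text
time_s: 9.25
tool_pos: [0.4667, 0.0843, 0.0448]
tool_rot: [179.9, 0.3, 2.1]
force: [-8.9, -0.2, 9.1]
grip_width: 0.0395
```

Call:
servo_tool([
  [[0.002,0,0,0,0,0,-0.4],[0.004,0,0,0,0,0,-0.4],[0.006,0,0,0,0,0,-0.4],[0.008,0,0,0,0,0,-0.4],[0.01,0,0,0,0,0,-0.4],[0.012,0,0,0,0,0,-0.4]],
])

```text
time_s: 9.85
tool_pos: [0.479, 0.0847, 0.0448]
tool_rot: [180.0, 0.2, 2.1]
force: [-8.2, -0.3, 8.7]
grip_width: 0.0391
```

```bash
python3 - <<'E'
from h import *
o=env.get_obs(); print(o["tool_pos"],o["tool_rot"],o["force"],o["wrist_torque"])
w=env.read_camera("wrist"); crop(w["frame"],100,0,420,240,2.5,"w5.png")
E
```

```text
[0.47897154 0.08473879 0.04479069] [179.96131779   0.22110174   2.11390534] [-8.15523399 -0.34371871  8.69964176] [ 0.0231943   1.66996313 -0.00256443]
```

View pics/w5.png

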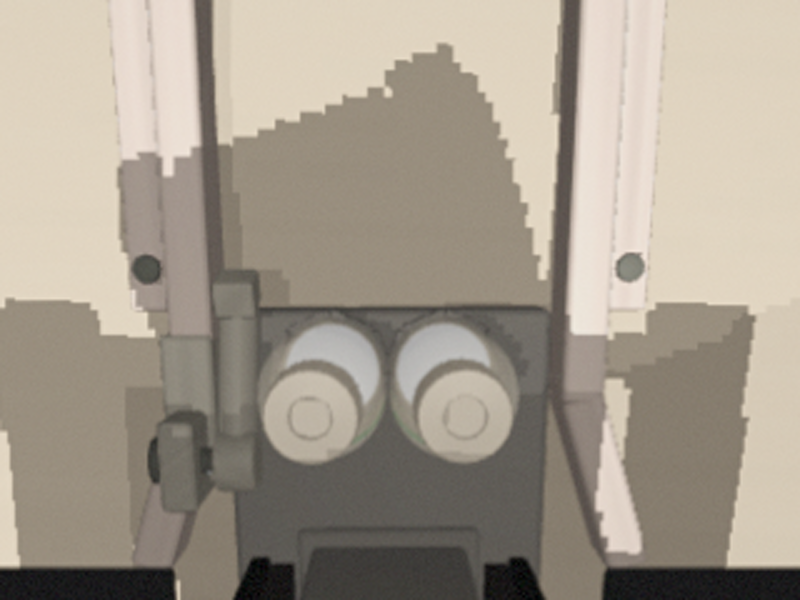

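The catch is riding up on the left strip. The arm presses down more than needed (Fz about +9 N), so I'll ease up 1 mm while sliding on.

Call:
servo_tool([
  [[0.001,0,-0.0003,0,0,0,-0.4],[0.003,0,-0.0006,0,0,0,-0.4],[0.005,0,-0.0009,0,0,0,-0.4],[0.008,0,-0.001,0,0,0,-0.4],[0.011,0,-0.001,0,0,0,-0.4],[0.014,0,-0.001,0,0,0,-0.4],[0.017,0,-0.001,0,0,0,-0.4],[0.02,0,-0.001,0,0,0,-0.4]],
])

```text
time_s: 10.7
tool_pos: [0.5009, 0.0853, 0.0454]
tool_rot: [-180.0, 0.0, 2.1]
force: [-0.8, 0.9, -5.5]
grip_width: 0.0391
```

Call:
servo_tool([
  [[0.003,0,0,0,0,0,-0.4],[0.006,0,0,0,0,0,-0.4],[0.009,0,0,0,0,0,-0.4],[0.012,0,0,0,0,0,-0.4],[0.015,0,0,0,0,0,-0.4],[0.018,0,0,0,0,0,-0.4],[0.021,0,0,0,0,0,-0.4],[0.024,0,0,0,0,0,-0.4]],
])

```text
time_s: 11.5
tool_pos: [0.5248, 0.0862, 0.0455]
tool_rot: [180.0, 0.0, 2.1]
force: [0.7, 1.3, -4.4]
grip_width: 0.0395
```

Call:
servo_tool([
  [[0.002,0,0.0003,0,0,0,-0.4],[0.004,0,0.0006,0,0,0,-0.4],[0.006,0,0.0006,0,0,0,-0.4],[0.009,0,0.0006,0,0,0,-0.4],[0.012,0,0.0006,0,0,0,-0.4],[0.015,0,0.0006,0,0,0,-0.4],[0.018,0,0.0006,0,0,0,-0.4]],
])

```text
time_s: 12.2
tool_pos: [0.5429, 0.0868, 0.0449]
tool_rot: [180.0, -0.0, 2.1]
force: [-0.6, -1.0, -4.1]
grip_width: 0.0393
```

Call:
servo_tool([
  [[0.003,0,0.0001,0,0,0,-0.4],[0.006,0,0.0001,0,0,0,-0.4],[0.009,0,0.0001,0,0,0,-0.4],[0.012,0,0.0001,0,0,0,-0.4],[0.015,0,0.0001,0,0,0,-0.4],[0.018,0,0.0001,0,0,0,-0.4],[0.021,0,0.0001,0,0,0,-0.4]],
])

```text
time_s: 12.9
tool_pos: [0.5637, 0.0876, 0.0449]
tool_rot: [180.0, 0.0, 2.1]
force: [-2.1, -0.3, -1.3]
grip_width: 0.0397
```

```bash
python3 - <<'E'
from h import *
o=env.get_obs(); print(o["tool_pos"],o["tool_rot"],o["force"],o["wrist_torque"])
w=env.read_camera("wrist"); crop(w["frame"],100,0,420,240,2.5,"w6.png")
w=env.read_camera("scene"); crop(w["frame"],145,125,275,235,5,"s6.png")
E
```

```text
[0.56371582 0.08760793 0.04489605] [1.79991121e+02 7.09622185e-03 2.10310714e+00] [-2.05229062 -0.27746543 -1.34502158] [0.06288353 0.42380367 0.02493854]
```

View pics/w6.png

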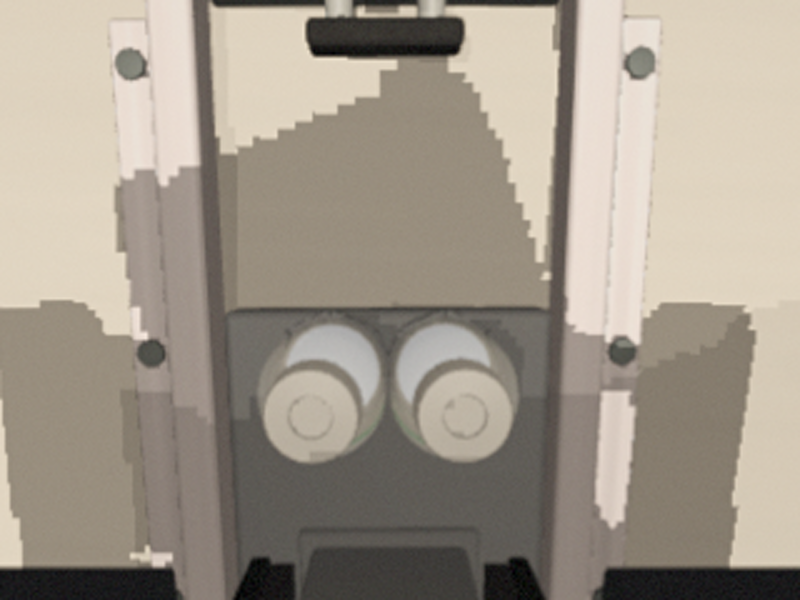

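View pics/s6.png

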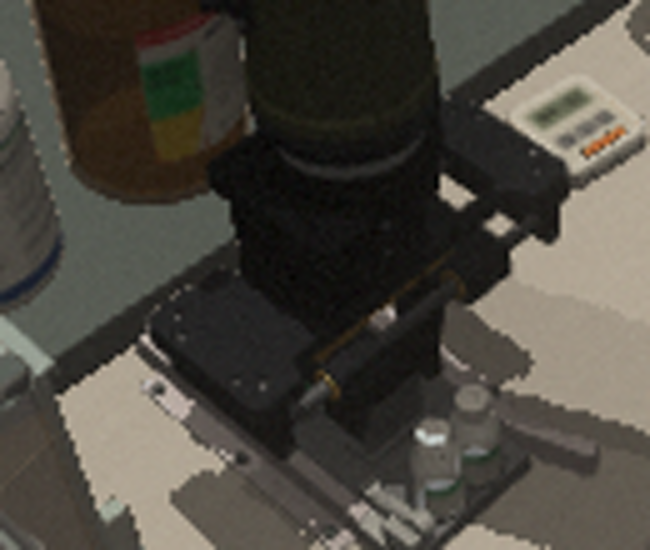

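```bash
python3 - <<'E'
from h import *
w=env.read_camera("wrist"); o=env.get_obs()
F=lambda p:(np.array(p,float)+.5)/2.5-.5+[100,0]
print("nose",ray(w,F([(385,309)]),.014)); 
for z in(.005,.01,.02): print("bump",z,ray(w,F([(385,54)]),z), ray(w,F([(385,20)]),z))
print(ray(w,F([(131,63),(152,352)]),.005),o["qpos"])
E
```

```text
nose [[0.62438661 0.09005249 0.014     ]]
bump 0.005 [[0.67996777 0.09204602 0.005     ]] [[0.68693536 0.09229146 0.005     ]]
bump 0.01 [[0.6788736  0.09198583 0.01      ]] [[0.68566866 0.09222519 0.01      ]]
bump 0.02 [[0.67668527 0.09186544 0.02      ]] [[0.68313526 0.09209264 0.02      ]]
[[0.67632812 0.14898554 0.005     ]
 [0.61164578 0.14631525 0.005     ]] [  19.93904156   21.86472213  -37.00552682  104.59755719   15.2591951
   58.46639044 -111.0356032 ]
```

About 53 mm from nose to bumper. I'll slide 44 mm, then creep by feel.

Call:
servo_tool([
  [[0.003,0,0,0,0,0,-0.4],[0.006,0,0,0,0,0,-0.4],[0.009,0,0,0,0,0,-0.4],[0.012,0,0,0,0,0,-0.4],[0.015,0,0,0,0,0,-0.4],[0.018,0,0,0,0,0,-0.4],[0.021,0,0,0,0,0,-0.4],[0.024,0,0,0,0,0,-0.4]],
])

```text
time_s: 13.85
tool_pos: [0.5877, 0.0885, 0.0449]
tool_rot: [180.0, 0.0, 2.1]
force: [-3.0, 0.3, 0.8]
grip_width: 0.0392
```

Call:
servo_tool([
  [[0.003,0,0,0,0,0,-0.4],[0.006,0,0,0,0,0,-0.4],[0.009,0,0,0,0,0,-0.4],[0.012,0,0,0,0,0,-0.4],[0.014,0,0,0,0,0,-0.4],[0.016,0,0,0,0,0,-0.4],[0.018,0,0,0,0,0,-0.4],[0.02,0,0,0,0,0,-0.4]],
])

```text
time_s: 14.65
tool_pos: [0.6077, 0.0892, 0.0449]
tool_rot: [180.0, -0.0, 2.1]
force: [-4.0, -0.3, 1.6]
grip_width: 0.0394
```

Call:
servo_tool([
  [[0.001,0,0,0,0,0,-0.4],[0.002,0,0,0,0,0,-0.4],[0.003,0,0,0,0,0,-0.4],[0.004,0,0,0,0,0,-0.4]],
])

```text
time_s: 15.05
tool_pos: [0.6117, 0.0894, 0.0449]
tool_rot: [180.0, -0.0, 2.1]
force: [-3.1, -0.7, 0.7]
grip_width: 0.0395
```

Call:
servo_tool([
  [[0.0005,0,0,0,0,0,-0.4],[0.001,0,0,0,0,0,-0.4],[0.0015,0,0,0,0,0,-0.4],[0.002,0,0,0,0,0,-0.4]],
])

```text
time_s: 15.45
tool_pos: [0.6135, 0.0894, 0.0449]
tool_rot: [180.0, 0.0, 2.1]
force: [-4.2, -0.6, 2.3]
grip_width: 0.0396
```

Call:
servo_tool([
  [[0.0005,0,0,0,0,0,-0.4],[0.001,0,0,0,0,0,-0.4]],
])

```text
time_s: 15.65
tool_pos: [0.6145, 0.0895, 0.0449]
tool_rot: [180.0, 0.0, 2.1]
force: [-4.7, -1.0, 2.8]
grip_width: 0.0398
```

Call:
servo_tool([
  [[0.0005,0,0,0,0,0,-0.4],[0.001,0,0,0,0,0,-0.4]],
])

```text
time_s: 15.85
tool_pos: [0.6155, 0.0895, 0.0449]
tool_rot: [180.0, 0.0, 2.1]
force: [-3.4, 0.2, 2.8]
grip_width: 0.0393
```

Call:
servo_tool([
  [[0.0005,0,0,0,0,0,-0.4],[0.001,0,0,0,0,0,-0.4]],
])

```text
time_s: 16.05
tool_pos: [0.6165, 0.0896, 0.0449]
tool_rot: [180.0, 0.0, 2.1]
force: [-4.7, 0.7, 3.9]
grip_width: 0.0397
```

Call:
servo_tool([
  [[0.0005,0,0,0,0,0,-0.4],[0.001,0,0,0,0,0,-0.4]],
])

```text
time_s: 16.25
tool_pos: [0.6175, 0.0896, 0.0449]
tool_rot: [180.0, 0.0, 2.1]
force: [-4.6, -0.7, 3.9]
grip_width: 0.0396
```

```bash
python3 - <<'E'
from h import *
o=env.get_obs(); print(o["tool_pos"],o["force"],o["wrist_torque"])
w=env.read_camera("wrist"); crop(w["frame"],150,60,360,200,3.8,"w7.png")
E
```

```text
[0.61750121 0.08959395 0.04489876] [-4.64205054 -0.66068444  3.85258485] [-2.03946199e-02  1.04631412e+00 -3.02974795e-04]
```

View pics/w7.png

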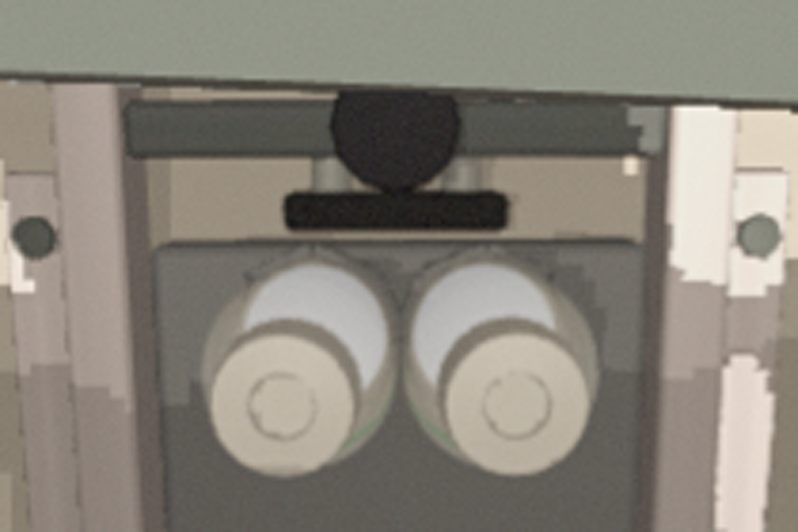

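The nose is about 1.5 mm short of the bumper, at zoomed row 240 against 230. I'll ease the downforce slightly and creep on.

Call:
servo_tool([
  [[0.0003,0,-0.0002,0,0,0,-0.4],[0.0006,0,-0.0003,0,0,0,-0.4],[0.001,0,-0.0003,0,0,0,-0.4]],
])

```text
time_s: 16.6
tool_pos: [0.6186, 0.0896, 0.0449]
tool_rot: [-180.0, -0.0, 2.1]
force: [-2.6, 0.0, 0.9]
grip_width: 0.0393
```

Call:
servo_tool([
  [[0.0003,0,0,0,0,0,-0.4],[0.0005,0,0,0,0,0,-0.4]],
])

```text
time_s: 16.8
tool_pos: [0.6191, 0.0896, 0.0449]
tool_rot: [180.0, -0.0, 2.1]
force: [-3.3, 0.1, 0.0]
grip_width: 0.0394
```

Call:
servo_tool([
  [[0.0003,0,0,0,0,0,-0.4],[0.0005,0,0,0,0,0,-0.4]],
])

```text
time_s: 17.0
tool_pos: [0.6191, 0.0896, 0.0449]
tool_rot: [180.0, 0.0, 2.1]
force: [-3.2, -0.4, 0.6]
grip_width: 0.0395
```

Call:
servo_tool([
  [[0.0003,0,0,0,0,0,-0.4],[0.0005,0,0,0,0,0,-0.4]],
])

```text
time_s: 17.2
tool_pos: [0.6193, 0.0896, 0.0449]
tool_rot: [180.0, 0.1, 2.1]
force: [-5.1, -0.6, 1.9]
grip_width: 0.0395
```

Call:
servo_tool([
  [[0.0003,0,0,0,0,0,-0.4],[0.0005,0,0,0,0,0,-0.4]],
])

```text
time_s: 17.4
tool_pos: [0.6194, 0.0896, 0.0449]
tool_rot: [180.0, 0.1, 2.1]
force: [-6.6, -0.0, 1.7]
grip_width: 0.0392
```

Call:
servo_tool([
  [[0.0003,0,0,0,0,0,-0.4],[0.0006,0,0,0,0,0,-0.4],[0.0009,0,0,0,0,0,-0.4],[0.0009,0,0,0,0,0,-0.4]],
])

```text
time_s: 17.8
tool_pos: [0.6196, 0.0896, 0.045]
tool_rot: [180.0, 0.2, 2.1]
force: [-7.8, -0.7, 4.5]
grip_width: 0.0395
```

```bash
python3 - <<'E'
from h import *
o=env.get_obs(); print(o["tool_pos"],o["force"],o["wrist_torque"],o["tool_rot"])
E
```

```text
[0.61959282 0.08960957 0.04495827] [-7.77989505 -0.67292734  4.52630269] [-0.13949747  1.85659915 -0.06721681] [179.95514061   0.22067971   2.10440356]
```

Call:
servo_tool([
  [[0.0004,0,-0.0002,0,0,0,-0.4],[0.0008,0,-0.0004,0,0,0,-0.4],[0.001,0,-0.0004,0,0,0,-0.4],[0.001,0,-0.0004,0,0,0,-0.4]],
])

```text
time_s: 18.2
tool_pos: [0.6199, 0.0896, 0.0451]
tool_rot: [179.9, 0.3, 2.1]
force: [-9.2, -0.4, 4.6]
grip_width: 0.0393
```

```bash
python3 - <<'E'
from h import *
o=env.get_obs(); print(o["tool_pos"],o["force"],o["wrist_torque"],o["tool_rot"])
w=env.read_camera("wrist"); crop(w["frame"],150,60,360,200,3.8,"w8.png")
w=env.read_camera("scene"); crop(w["frame"],145,125,275,235,5,"s8.png")
E
```

```text
[0.61988469 0.08963973 0.04514007] [-9.18992397 -0.36570634  4.57908596] [-0.11910103  2.1360394  -0.04023827] [179.94431346   0.30700703   2.10983915]
```

View pics/w8.png

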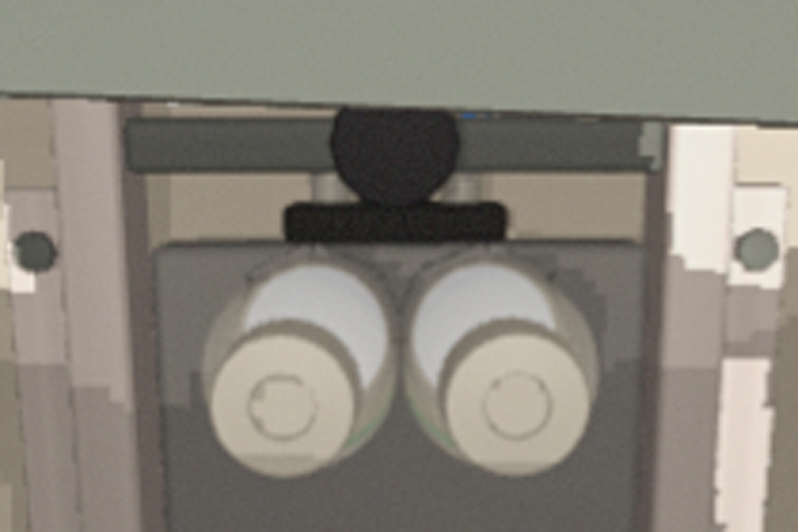

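View pics/s8.png

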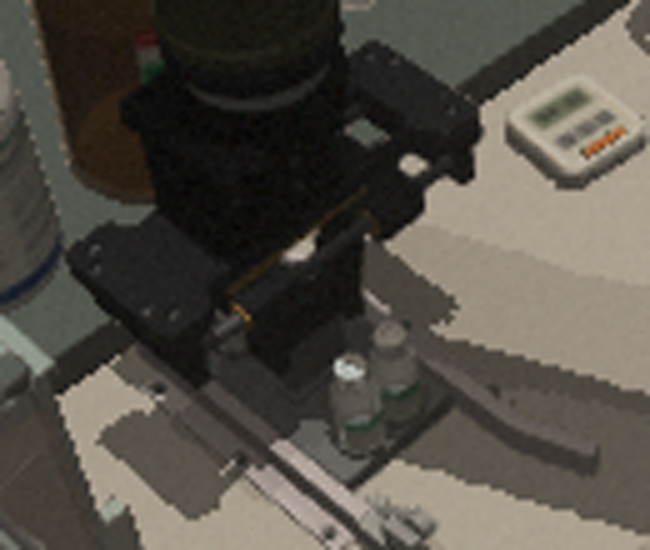

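Pressing about 6 N over friction; bumper compressed about 0.7 mm, catch dropped behind the rear edge. Now drawing back slowly.

Call:
servo_tool([
  [[-0.001,0,0,0,0,0,-0.4],[-0.002,0,0,0,0,0,-0.4],[-0.003,0,0,0,0,0,-0.4],[-0.004,0,0,0,0,0,-0.4],[-0.005,0,0,0,0,0,-0.4]],
])

```text
time_s: 18.8
tool_pos: [0.6182, 0.0893, 0.0454]
tool_rot: [-180.0, -0.1, 2.1]
force: [-0.5, -0.2, -3.8]
grip_width: 0.0397
```

Call:
servo_tool([
  [[-0.001,0,0,0,0,0,-0.4],[-0.002,0,0,0,0,0,-0.4],[-0.003,0,0,0,0,0,-0.4],[-0.004,0,0,0,0,0,-0.4]],
])

```text
time_s: 19.2
tool_pos: [0.6134, 0.0894, 0.0456]
tool_rot: [180.0, -0.0, 2.1]
force: [0.2, 0.2, -5.1]
grip_width: 0.0393
```

The carrier now hangs about 0.6 mm off the bench. I'll lower it back down before bearing on the catch.

Call:
servo_tool([
  [[0,0,0.0003,0,0,0,-0.4],[0,0,0.0006,0,0,0,-0.4],[0,0,0.0007,0,0,0,-0.4]],
])

```text
time_s: 19.5
tool_pos: [0.6135, 0.0894, 0.0449]
tool_rot: [180.0, -0.0, 2.1]
force: [-0.4, -0.5, -2.9]
grip_width: 0.0394
```

Call:
servo_tool([
  [[-0.001,0,0,0,0,0,-0.4],[-0.002,0,0,0,0,0,-0.4],[-0.003,0,0,0,0,0,-0.4]],
])

```text
time_s: 19.8
tool_pos: [0.6105, 0.0893, 0.0449]
tool_rot: [180.0, -0.0, 2.1]
force: [-0.3, 0.4, -4.0]
grip_width: 0.0396
```

```bash
python3 - <<'E'
from h import *
o=env.get_obs(); print(o["tool_pos"],o["force"],o["wrist_torque"],o["tool_rot"])
w=env.read_camera("scene"); crop(w["frame"],190,185,260,240,10,"s9.png")
E
```

```text
[0.61046082 0.08933232 0.04492427] [-0.30237581  0.35528396 -3.95469001] [ 0.0277783  -0.05533827  0.00991187] [ 1.79995521e+02 -1.97065032e-02  2.10351617e+00]
```

View pics/s9.png

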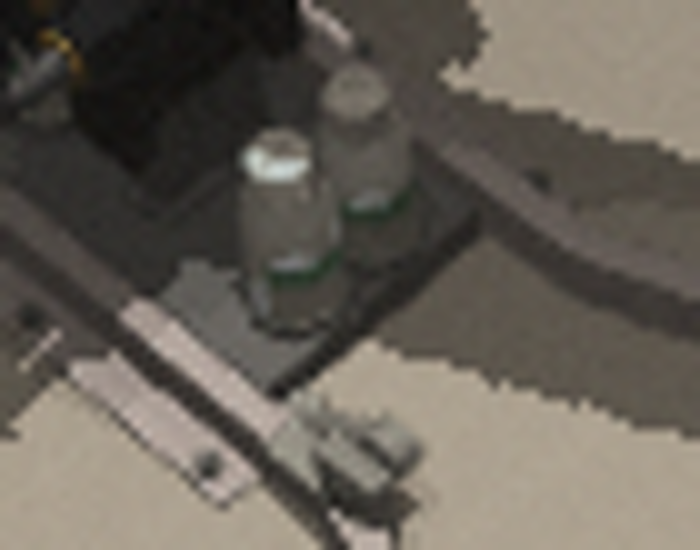

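The catch lies dropped just behind the rear edge, around (340,440) in the zoom. Next I'll seat the carrier a touch lower and creep back onto the catch.

Call:
servo_tool([
  [[-0.0005,0,0.0002,0,0,0,-0.4],[-0.001,0,0.0003,0,0,0,-0.4],[-0.0015,0,0.0003,0,0,0,-0.4],[-0.002,0,0.0003,0,0,0,-0.4]],
])

```text
time_s: 20.25
tool_pos: [0.6089, 0.0893, 0.0449]
tool_rot: [-180.0, -0.1, 2.1]
force: [1.2, -0.0, -1.7]
grip_width: 0.0395
```

Call:
servo_tool([
  [[-0.0005,0,0,0,0,0,-0.4],[-0.001,0,0,0,0,0,-0.4]],
])

```text
time_s: 20.45
tool_pos: [0.6079, 0.0893, 0.0449]
tool_rot: [180.0, -0.1, 2.1]
force: [2.2, -0.2, -2.2]
grip_width: 0.039
```

Call:
servo_tool([
  [[-0.0005,0,0,0,0,0,-0.4],[-0.001,0,0,0,0,0,-0.4]],
])

```text
time_s: 20.65
tool_pos: [0.6069, 0.0892, 0.0449]
tool_rot: [180.0, -0.1, 2.1]
force: [2.2, 0.5, -0.2]
grip_width: 0.0392
```

Call:
servo_tool([
  [[-0.0005,0,0,0,0,0,-0.4],[-0.001,0,0,0,0,0,-0.4]],
])

```text
time_s: 20.85
tool_pos: [0.6059, 0.0892, 0.0449]
tool_rot: [-180.0, -0.1, 2.1]
force: [3.2, 1.0, 0.9]
grip_width: 0.0395
```

Call:
servo_tool([
  [[-0.0003,0,0,0,0,0,-0.4],[-0.0005,0,0,0,0,0,-0.4]],
])

```text
time_s: 21.05
tool_pos: [0.6054, 0.0892, 0.0449]
tool_rot: [-180.0, -0.1, 2.1]
force: [2.4, 0.7, 1.2]
grip_width: 0.0395
```

Call:
servo_tool([
  [[-0.0003,0,0,0,0,0,-0.4],[-0.0005,0,0,0,0,0,-0.4]],
])

```text
time_s: 21.25
tool_pos: [0.605, 0.0892, 0.0449]
tool_rot: [-180.0, -0.1, 2.1]
force: [4.2, -0.2, 1.4]
grip_width: 0.0393
```

Call:
servo_tool([
  [[-0.0003,0,0,0,0,0,-0.4],[-0.0005,0,0,0,0,0,-0.4]],
])

```text
time_s: 21.45
tool_pos: [0.6048, 0.0891, 0.0449]
tool_rot: [-180.0, -0.1, 2.1]
force: [4.3, 0.1, 0.9]
grip_width: 0.0396
```

Position is stalling at about 0.605, so the carrier has met the catch. Pulling slightly harder.

Call:
servo_tool([
  [[-0.0005,0,0,0,0,0,-0.4],[-0.001,0,0,0,0,0,-0.4]],
])

```text
time_s: 21.65
tool_pos: [0.6046, 0.0891, 0.0452]
tool_rot: [-180.0, -0.2, 2.1]
force: [7.1, -0.3, 2.0]
grip_width: 0.0393
```

Call:
servo_tool([
  [[-0.0005,0,0,0,0,0,-0.4],[-0.001,0,0,0,0,0,-0.4],[-0.001,0,0,0,0,0,-0.4]],
])

```text
time_s: 21.95
tool_pos: [0.6042, 0.089, 0.0455]
tool_rot: [-180.0, -0.3, 2.1]
force: [7.0, -0.0, 0.2]
grip_width: 0.0394
```

```bash
python3 - <<'E'
from h import *
o=env.get_obs(); print(o["tool_pos"],o["force"],o["wrist_torque"],o["tool_rot"])
w=env.read_camera("scene"); crop(w["frame"],190,185,260,240,10,"s10.png")
E
```

```text
[0.60423782 0.08898778 0.0455387 ] [ 7.03005453 -0.016173    0.17177987] [ 0.07444052 -1.64357498 -0.14220982] [-179.97667007   -0.28524564    2.06206785]
```

View pics/s10.png

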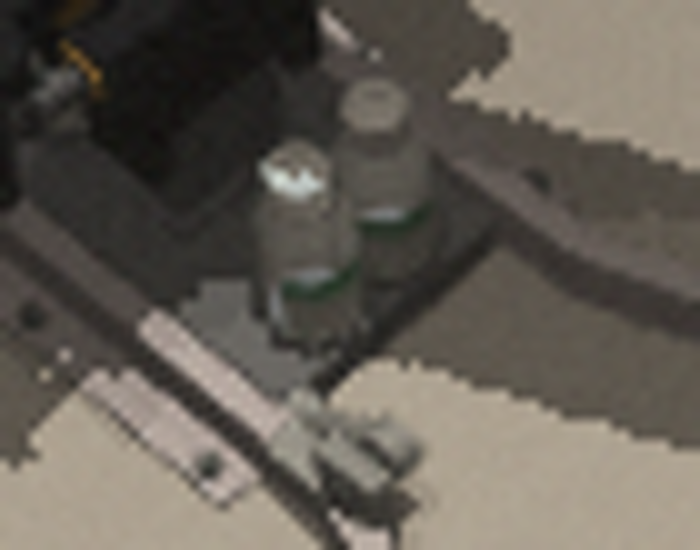

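It bears on the catch at 7 N total and the catch holds, but the nose is starting to lift (tool pitch −0.3°). I'll lean down slightly to keep it level while pulling a little more.

Call:
servo_tool([
  [[0,0,0.0004,0,0,0,-0.4],[0,0,0.0008,0,0,0,-0.4],[-0.0004,0,0.001,0,0,0,-0.4],[-0.0006,0,0.001,0,0,0,-0.4]],
])

```text
time_s: 22.4
tool_pos: [0.6045, 0.089, 0.0452]
tool_rot: [-180.0, -0.4, 2.1]
force: [7.5, -0.1, 3.5]
grip_width: 0.0393
```

```bash
python3 - <<'E'
from h import *
o=env.get_obs(); print(o["tool_pos"],o["force"],o["wrist_torque"],o["tool_rot"])
E
```

```text
[0.60452743 0.08903187 0.04524   ] [ 7.53329062 -0.13473298  3.54274781] [ 0.01364651 -1.7526097  -0.11942613] [-179.97291676   -0.38597772    2.06201876]
```

Call:
servo_tool([
  [[0,0,0,0,-0.3,0,-0.4],[-0.0003,0,0,0,-0.5,0,-0.4],[-0.0006,0,0,0,-0.6,0,-0.4],[-0.0006,0,0,0,-0.6,0,-0.4]],
])

```text
time_s: 22.8
tool_pos: [0.6044, 0.089, 0.0452]
tool_rot: [-180.0, 0.2, 2.1]
force: [9.6, 0.6, 2.5]
grip_width: 0.0395
```

```bash
python3 - <<'E'
from h import *
o=env.get_obs(); print(o["tool_pos"],o["force"],o["wrist_torque"],o["tool_rot"])
E
```

```text
[0.60437624 0.08898445 0.0452175 ] [9.6076074  0.57918517 2.45948895] [ 0.03218848 -2.01719034 -0.17009663] [-1.79963063e+02  1.64573576e-01  2.05359047e+00]
```

9.6 N pull with no further movement: the catch holds (about 6 N on it). Easing off while staying against it, then releasing.

Call:
servo_tool([
  [[0.0005,0,0,0,0.2,0,-0.4],[0.001,0,0,0,0.4,0,-0.4],[0.0015,0,0,0,0.6,0,-0.4],[0.0015,0,0,0,0.6,0,-0.4]],
])

```text
time_s: 23.2
tool_pos: [0.6048, 0.089, 0.045]
tool_rot: [-180.0, -0.3, 2.1]
force: [6.6, -0.1, 2.3]
grip_width: 0.0397
```

```bash
python3 - <<'E'
from h import *
o=env.get_obs(); print(o["tool_pos"],o["force"],o["wrist_torque"],o["tool_rot"])
E
```

```text
[0.60475619 0.08902483 0.04495519] [ 6.59205679 -0.08976385  2.26409284] [ 0.02289191 -1.54266941 -0.15127912] [-179.98403271   -0.31258344    2.06484341]
```

Call:
servo_tool([
  [[0.0004,0,0,0,0,0,-0.4],[0.0008,0,0,0,0,0,-0.4],[0.0011,0,0,0,0,0,-0.4],[0.0011,0,0,0,0,0,-0.4]],
])

```text
time_s: 23.6
tool_pos: [0.6049, 0.089, 0.0448]
tool_rot: [180.0, -0.2, 2.1]
force: [4.9, -0.0, 5.8]
grip_width: 0.0394
```

Call:
servo_tool([
  [[0,0,0,0,0,0,-0.4],[0,0,0,0,0,0,-0.4]],
], squeeze=10)

```text
time_s: 23.8
tool_pos: [0.6048, 0.089, 0.0448]
tool_rot: [180.0, -0.2, 2.1]
force: [4.1, -0.3, 5.8]
grip_width: 0.0398
```

Call:
servo_tool([
  [[0,0,-0.0003,0,0,0,-0.4],[0,0,-0.0006,0,0,0,-0.4],[0,0,-0.0007,0,0,0,-0.4]],
])

```text
time_s: 24.1
tool_pos: [0.6047, 0.0889, 0.0449]
tool_rot: [-180.0, -0.2, 2.1]
force: [6.6, -0.5, 2.0]
grip_width: 0.04
```

Call:
servo_tool([
  [[0,0,0,0,0,0,0],[0,0,0,0,0,0,0.1],[0,0,0,0,0,0,0.2],[0,0,0,0,0,0,0.3],[0,0,0,0,0,0,0.4],[0,0,0,0,0,0,0.4],[0,0,0,0,0,0,0.4]],
])

```text
time_s: 24.8
tool_pos: [0.6032, 0.0891, 0.0442]
tool_rot: [180.0, 0.0, 2.1]
force: [-0.3, -0.4, 0.4]
grip_width: 0.0607
```

```bash
python3 - <<'E'
from h import *
o=env.get_obs(); print(o["tool_pos"],o["force"],o["wrist_torque"],o["tool_rot"],o["grip_width"])
w=env.read_camera("wrist"); cv2.imwrite("pics/w11.png",w["frame"])
E
```

```text
[0.60320925 0.08908109 0.04420051] [-0.33613118 -0.35381141  0.38971375] [0.047009   0.0172792  0.00057421] [1.79994100e+02 1.10321332e-02 2.10616245e+00] 0.06066117176019699
```

View pics/w11.png

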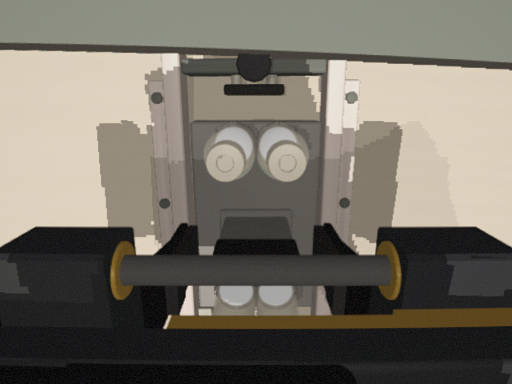

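Released cleanly. Retreating straight up, then back for a check view.

Call:
servo_tool([
  [[0,0,-0.01,0,0,0,0.4],[0,0,-0.03,0,0,0,0.4],[0,0,-0.06,0,0,0,0.4],[0,0,-0.09,0,0,0,0.4],[-0.02,0,-0.12,0,0,0,0.4],[-0.05,0,-0.15,0,0,0,0.4],[-0.08,0,-0.17,0,0,0,0.4],[-0.1,0,-0.18,0,0,0,0.4],[-0.1,0,-0.18,0,0,0,0.4],[-0.1,0,-0.18,0,0,0,0.4]],
])

```text
time_s: 25.85
tool_pos: [0.5039, 0.0852, 0.225]
tool_rot: [179.9, -0.1, 2.1]
force: [0.2, -0.6, -0.4]
grip_width: 0.0608
```

```bash
python3 - <<'E'
from h import *
o=env.get_obs(); print(o["tool_pos"],o["force"],o["time_s"])
w=env.read_camera("wrist"); crop(w["frame"],150,0,360,220,3,"w12.png")
w=env.read_camera("scene"); crop(w["frame"],165,145,275,245,6,"s12.png")
w=env.read_camera("top"); crop(w["frame"],140,130,370,265,3,"t12.png")
E
```

```text
[0.50389673 0.08521823 0.22497338] [ 0.19907901 -0.64373591 -0.4106702 ] 25.85
```

View pics/w12.png

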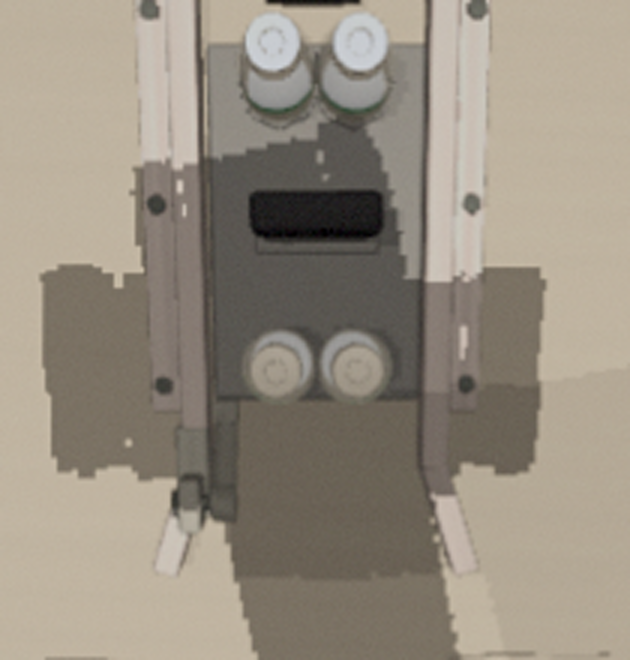

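View pics/s12.png

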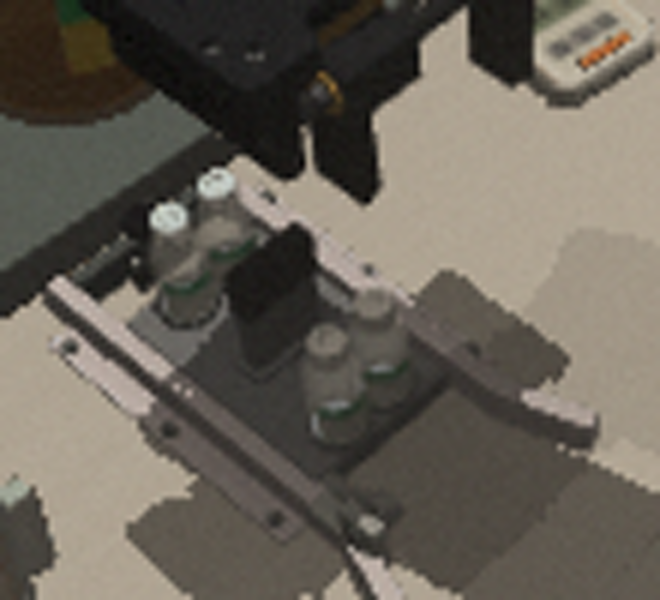

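View pics/t12.png

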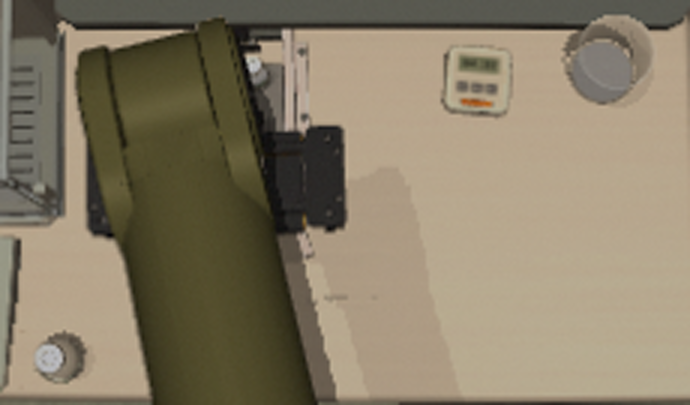

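The carrier sits level in the lane. Its rear edge (zoomed row 400) is against the tip of the dropped catch (row 402). The beaker, timer and vial have not moved, and the arm touches nothing.

```bash
python3 -c "
from cell import env
print(env.sign_off())"
```

```text
the job is handed in; nothing more can be done
None
```

The carrier is loaded in the dock, resting against the dropped catch, and I've handed the job in after about 26 s.

- **Loading:** I gripped the handle at its narrow ends and set the carrier down in the mouth. Then I slid it in so its front edge lifted the catch.
- **Bumper press:** Contact came at about x = 0.619 m (world). The press was about 9 N in total, roughly 6 N over friction, with about 0.7 mm of bumper travel.
- **Catch proof:** Drawn back, the carrier stopped at about x = 0.605 m. It stayed there while the pull rose to 9.6 N, about 6 N of it on the catch.
- **Release and last checks:** I eased the pull before opening, though about 6 N was still on when the fingers opened. In the last pictures the carrier stands level and the catch is down against its rear edge. The beaker, timer and vial have not moved, and the gripper is clear with no force on it.

Some things were not perfect:
- **Downforce:** It reached about 9 N early in the slide.
- **Lifting:** The carrier hung about 0.6 mm off the bench for part of the slide and again on the way back, until I lowered it.
- **Tilting:** The tool pitched up to 0.4° under the catch pull, so the nose probably lifted slightly for a moment before I levelled it.
- **Stop position:** The carrier stopped about 1 to 1.5 mm short of where I had measured the catch, within the 2 mm calibration error.

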